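Hold the self-closing suction gate at half travel

TASK

Flip the red cam lever on the mint-green suction box right over to free its sliding gate, then draw the gate open by its black handle, against the spring, to half travel, and finish while still holding it steady there, so that half a draught clears the dust without swallowing the small fittings. The gate must never be drawn further than three quarters open. Leave everything else on the bench undisturbed.

Things in the scene. Friction and masses are not known exactly. Their poses are not given: they have to be found in the camera images.
- suction_box: mint-green suction box bolted to the bench, 240 x 160 x 75 mm high, with an aluminium gate body on top. Origin on the bench below the middle of the mouth; own -x points to the black gate handle, +x to the grey duct (ends at x = 245 mm), +y to the cam lever's side. Spans x = -85 to 155, y = -80 to 80 (3 mm high flanges to 99); spring barrels at y = +-68, x = -50 to 60, top at 99.
- mouth (a point): middle of the 60 mm round mouth, at the top of its rim, 105 mm above the bench; the rim is 74 mm across. Seen from above, the yellow blade covers the mouth when shut and its edge lies across the mouth's middle at half travel.
- gate_travel (a joint): gate travel in m: 0 shut, 0.032 half, 0.064 fully open; grows as the handle is drawn along the box's own -x. Springs pull it shut: 4 N shut, 9.7 N at half, 15.5 N fully open (friction about 1 N). It moves 2 to 3 mm at most while the cam lever is locked. At half travel a red line on each side of the blade just comes out from under the aluminium gate body.
- gate: the gate, a yellow blade with its pull: dark crossbar 156 mm across the slide (own y), 12 wide, 10 high, with an upright black grip 16 mm along the slide (own x), 40 across, 44 high, orange band. Origin on the box's origin when shut, axes as the box; the grip stands at own x = -105 mm, its foot 91 mm above the bench. The blade lies 6 mm below the foot; 42 mm are free from the shut grip to the gate body (3 mm above the foot).
- gate_grip (a point): point in the middle of the black grip, 24 mm above its foot (115 mm above the bench)
- cam_lever (a joint): lever angle in rad about the box's own x: near 0 locked (leaning outwards to the box's +y, about 40 degrees above level, nose down in a groove of the gate's rod), 1.75 fully over (leaning inwards to -y, about 40 degrees above level), gate free. The nose clears the groove at about 0.8. It stays where it is left; 1 to 2 N at the tip moves it.
- lever_tip (a point): middle of the lever's red end piece (20 mm along the box's x, 26 mm long, 12 mm thick), 50 mm out from the pivot; the lever ends 63 mm from the pivot. The pivot lies at x = 85, y = 68, z = 109 mm in the box's frame; the cheeks beside it reach 118 mm above the bench and 16 mm either way along x.
- model: the rust-brown submarine model fixed in its mint-green cradle, loose on the bench, 340 x 90 x 125 mm; origin under its middle, x along the hull
- parts_tray: white two-part tray of small brass fittings, 110 x 75 x 20 mm, loose, on the robot's side of the suction box; origin under its middle
- propeller: loose brass four-bladed propeller, 48 mm across, 12 mm high, lying beside the suction box on the cam lever's side; origin under its hub
- pliers: red-handled pliers lying on the bench, 165 mm long; origin under the pivot
- paint_jar: small amber paint jar with orange lid, 40 mm diameter, 55 mm high; origin under its middle
- cup: white paper cup, 72 mm diameter, 85 mm high; origin under its middle
- glue: white glue bottle with red cap, 34 mm diameter, 95 mm high; origin under its middle
- screwdriver: yellow-handled screwdriver lying on the bench; origin under its middle

How it is judged:
On the way, in this order (a step that is already met when the one before it is completed fails the run):
1. the cam lever is flipped right over while the gate is still shut (value of joint cam_lever above 1.45 rad and value of joint gate_travel below 0.006 m), for 0.2 s.
2. the fingers draw the gate open by its handle, the lever staying over (value of joint gate_travel above 0.015 m and value of joint cam_lever above 1.45 rad and contact force between the fingers and gate above 3 N), for 0.2 s.
At the end, for the whole second after the job is handed in: the fingers hold the gate still by its handle (more than 3 N) at half travel, 32 mm within 5 mm, with the cam lever flipped right over (more than 1.45 of 1.75 rad) (value of joint gate_travel between 0.027 and 0.037 m and velocity of joint gate_travel between -0.01 and 0.01 m/s and contact force between the fingers and gate above 3 N and value of joint cam_lever above 1.45 rad); the arm keeps its last pose, push and grip.
It fails at once if the gate is drawn further than three quarters open (48 mm) (value of joint gate_travel above 0.048 m).
It fails at once if something else on the bench is shoved more than 15 mm or tipped (distance of any of model, parts_tray, propeller, pliers, paint_jar, cup, glue, screwdriver from where it was at the start of the episode above 0.015 m or angle between any of model, parts_tray, propeller, pliers, paint_jar, cup, glue, screwdriver's own z axis and vertical above 0.3 rad).
It also fails if it takes over 53 s, if anything falls off the work surface, if the arm or the gripper's body presses on something with over 40 N, if the wrist force passes 120 N, or if a joint passes its speed limit or range.

ROBOT

A 6-joint arm with a two-finger parallel gripper is mounted at the origin on the work surface. World frame = base frame: x ahead of the robot, y to its left, z up, the work surface at z = 0. Lengths are in m, angles in rad, forces in N, time in s.
With the tool pointing down it reaches from about 0.275 to 0.75 m from the base axis. Payload 10.2 kg.
Tool frame: the origin (TCP) lies at the very end of the fingers, on their centre line; the grasp point (between the pads) lies 19 mm behind it; y points along the fingers, x is the direction in which the jaws open and shut, and the axes are right-handed (so a half turn about y gives the same grasp; the last joint's range is limited). The gripper opens to 88 mm and grips with 3 to 60 N. Pads are 18 mm wide; open, the fingers measure 123 mm over their backs; the gripper's body (75 mm by 187 mm) begins 45 mm behind the grasp point.
Start: joints at [0.935, 0.313, 1.498, -0, 1.331, -0.223], TCP at [0.211, 0.481, 0.239] pointing down, gripper open.
Joint ranges: [-2.94, 2.94], [-0.97, 2.17], [0.19, 2.56], [-1.23, 4.37], [0.02, 3.11], [-2.88, 2.88]. Speed limits (rad/s): [2.39, 2.39, 3.01, 3.14, 3.14, 3.14].

INTERFACE

Orientations are given as a rotation vector (axis times angle).
In Python, from plant import status, optics, sign_off, spot_in gives the robot as it stands.
- The arm moves only by the tool servo_tool, never from a script. Its argument "commands" is one flat list of numbers, 7 for each row, row after row: the gripper command: -1 is shut, 1 is fully open, values between are in proportion, then the shift along the tool's x, y, z in cm, then the turn, a rotation vector about the tool's x, y, z in rad. In form: [claw, tx, ty, tz, rx, ry, rz, claw, tx, ty, tz, rx, ry, rz, ...]. A call has 1 to 5 rows; each row shifts and turns the commanded pose from where the row before left it, along the tool's axes as they then stand; what a row does not reach is not made up. A row lasts 1/10 s, in which the tool goes at most 50 mm and 8.59 degrees, less where a joint would pass 70% of its speed; a pose out of reach is approached as far as the arm can. A call with a gripper value outside its range is refused whole. The fingers move at their own pace and stop on an object; "newtons" is the grip in N (left out, the last holds). Time passes only in rows, so rows that do not move let the fingers close. It gives the time, the measured TCP pose, the force and the opening at its end, in the units of the state.
- status.get_state(): the state, without advancing time (a new reading comes with each control period).
- optics.snapshot(name): name is "side" or "top" or "wrist"; returns the picture (384x512x3 uint8, red, green, blue); there is no depth.
- optics.get_calibration(name): a dict with "fx", "fy", "cx", "cy" (pixels), "R" (3x3) and "t" (3): a world point X has camera coordinates R X + t. Camera axes: x right, y down, z forward; pixel columns grow to the right and rows downward; lengths in m; the calibration is good to about 2 mm. A picture is of the moment at which its call begins: read the wrist's pose just before it. get_calibration takes no time and is no camera call; for the wrist camera it gives the pose at the moment of the call.
- sign_off(): hands the job in, once; it reports no verdict.
Trained networks look in the newest picture that a camera, given by its name, has taken for a name from the list of things; names that differ only in an ending like _2 or _b are one class to them, and where a whole thing is asked for, a point or a joint stands for the part that bears it (a point fixed in the world has none). Each returns a list of dicts, best first, with "conf" (0 to 1); they miss things now and then, are a little off and sometimes report something else, mostly with a low value. They report only what shows in the picture. A call takes as long as a camera call.
- spot_in(camera, name): "bbox" ([left, top, right, bottom] in pixels, round what is visible of it).
The state is a dict: "clock": time; "joint_pos": joint angles; "qd": joint speeds; "joint_torque": joint torques, N m; "position": TCP position; "tool_rot": TCP orientation; "contact_force": force on the tool from outside, world axes, zero at the start; "torque": the same for the moment, N m; "grip_width": finger opening in m.
Only numpy, scipy, OpenCV 4.12 (cv2) and the standard library are available. Lean on these libraries where they do the work, as an engineer would, in place of code of your own. Each camera call takes 0.05 s, during which the arm holds its last target.

## Working session

There is one attempt and no reset: what is moved stays moved. The work goes in short steps, Python scripts to look and compute and a tool call to move; the robot and the scene stay as the last step left them, time stands still between calls to the robot, and variables do not carry over. Pictures are saved under pics/ and viewed, and the job is handed in when it is done.

Besides the shell and the picture viewer there is one more tool, called as name(argument=value, ...) on one line, values as JSON. servo_tool: Moves the arm, as the interface text tells. Its arguments: {"type":"object","properties":{"commands":{"type":"array"},"newtons":{"type":"number"}},"required":["commands"]}

```bash
ls; mkdir -p pics; python3 - <<'E'
from plant import status, optics, spot_in
import cv2,numpy as np
np.set_printoptions(precision=4,suppress=True)
s=status.get_state(); print(s)
for n in ["side","top","wrist"]:
    im=optics.snapshot(n); cv2.imwrite(f"pics/{n}0.png",im[:,:,::-1])
    c=optics.get_calibration(n); print(n,c)
    for o in (["suction_box","gate","cam_lever","gate_grip","lever_tip","mouth"] if n!="wrist" else []):
        print(o,[(d['conf'],d['bbox']) for d in spot_in(n,o)[:2]])
E
```

```text
pics
{'clock': 0.0, 'joint_pos': array([ 0.9346,  0.3134,  1.4984,  0.    ,  1.331 , -0.2234]), 'qd': array([ 0.0007,  0.0015,  0.0009, -0.0001, -0.0006,  0.0008]), 'joint_torque': array([  0.0011, -40.2208, -25.2274,   0.0695,   0.0352,  -0.0001]), 'position': array([0.2105, 0.4807, 0.2382]), 'tool_rot': array([-1.3771, -0.899 ,  0.901 ]), 'contact_force': array([-0.1076,  0.1944,  0.0973]), 'torque': array([ 0.0421, -0.0158, -0.0322]), 'grip_width': 0.08803190167005052}
side {'fx': 470.1588817131766, 'fy': 470.1588817131766, 'cx': 255.5232686623716, 'cy': 195.03825684816647, 'R': array([[ 0.9512, -0.3084, -0.0043],
       [-0.1572, -0.4727, -0.8671],
       [ 0.2654,  0.8255, -0.4981]]), 't': array([-0.511 ,  0.194 ,  1.3246])}
suction_box [(0.94, [210.7, 173.4, 298.1, 271.9])]
gate [(0.94, [211.5, 176.1, 290.6, 234.4])]
cam_lever [(0.43, [276.2, 192.4, 295.8, 204.7])]
gate_grip [(0.92, [214.6, 175.9, 287.9, 226.7])]
lever_tip []
mouth [(0.28, [213.6, 176.2, 291.1, 225.3])]
top {'fx': 413.93476071940165, 'fy': 413.93476071940165, 'cx': 249.80432539674234, 'cy': 201.50924270340315, 'R': array([[ 0.0229, -0.9996,  0.0157],
       [-0.9797, -0.0256, -0.1988],
       [ 0.1991, -0.0108, -0.9799]]), 't': array([-0.034 ,  0.5438,  1.6048])}
suction_box [(0.88, [212.4, 172.0, 296.5, 231.9])]
gate [(0.73, [206.0, 185.3, 266.5, 223.3])]
cam_lever [(0.62, [251.3, 171.1, 259.2, 186.4]), (0.3, [218.7, 233.1, 250.0, 255.1])]
gate_grip [(0.71, [206.5, 183.6, 267.8, 225.4]), (0.63, [252.1, 166.0, 261.2, 185.7])]
lever_tip [(0.55, [252.8, 171.3, 256.8, 183.7])]
mouth [(0.65, [207.8, 170.4, 295.1, 235.1])]
wrist {'fx': 333.4785717554886, 'fy': 333.4785717554886, 'cx': 254.64289002401364, 'cy': 186.9378384883261, 'R': array([[ 0.4   ,  0.9165, -0.0007],
       [ 0.885 , -0.3861,  0.2603],
       [ 0.2383, -0.1047, -0.9655]]), 't': array([-0.5251, -0.0353,  0.3891])}
```

```bash
python3 - <<'E'
import cv2
a=cv2.imread('pics/side0.png')[130:290,170:340]; cv2.imwrite('pics/s1.png',cv2.resize(a,None,fx=3.7,fy=3.7,interpolation=cv2.INTER_CUBIC)[:600])
a=cv2.imread('pics/top0.png')[140:270,170:340]; cv2.imwrite('pics/t1.png',cv2.resize(a,None,fx=4.5,fy=4.5,interpolation=cv2.INTER_CUBIC)[:600])
E
```

```text
(no output)
```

View pics/side0.png

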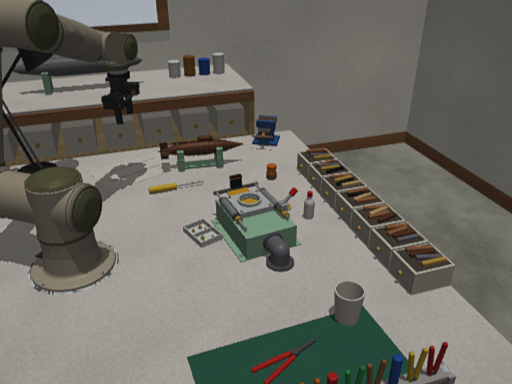

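View pics/top0.png

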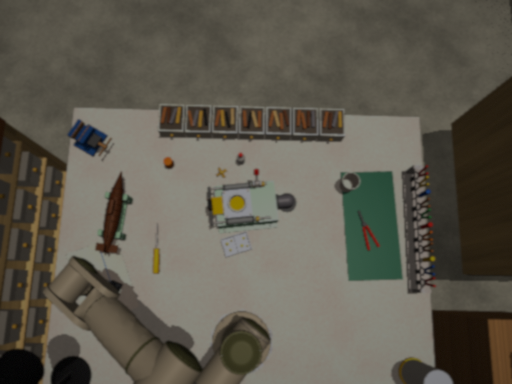

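View pics/wrist0.png

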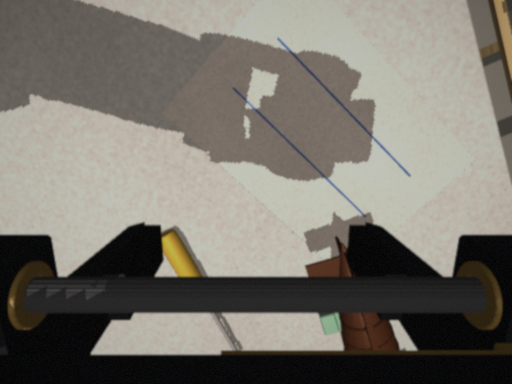

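```bash
true
```

```text
(no output)
```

View pics/s1.png

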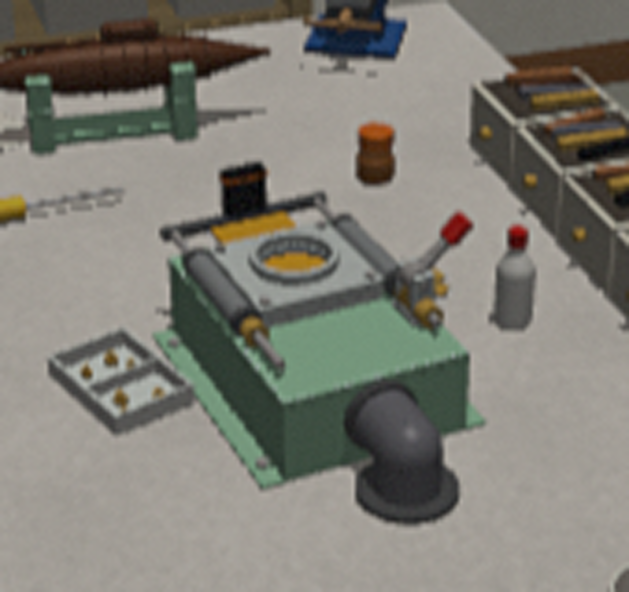

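View pics/t1.png

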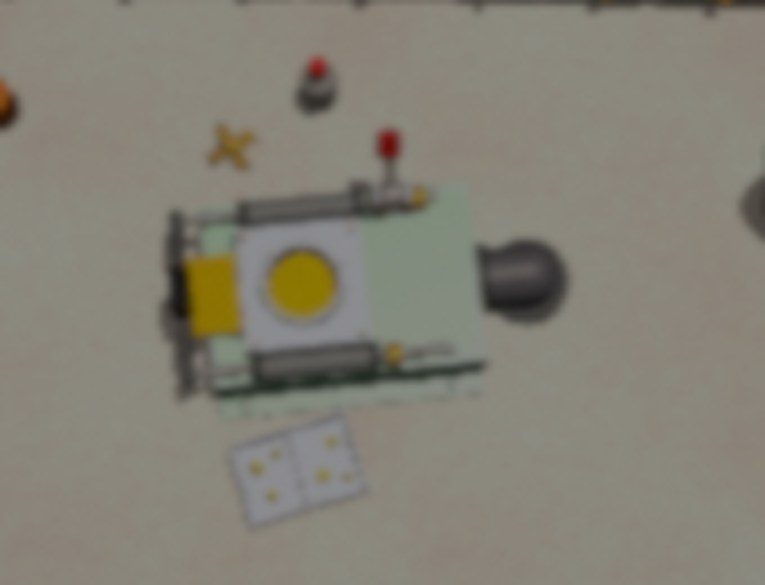

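```bash
cat > h.py <<'E'
import numpy as np
from scipy.spatial.transform import Rotation as Ro
from scipy.optimize import least_squares
def proj(c,X):
    p=np.asarray(c['R'])@X+c['t']; return np.array([c['fx']*p[0]/p[2]+c['cx'],c['fy']*p[1]/p[2]+c['cy']])
def w(p,X):
    c,s=np.cos(p[2]),np.sin(p[2]); return np.array([p[0]+c*X[0]-s*X[1],p[1]+s*X[0]+c*X[1],X[2]])
def fit(obs,cal,p0=(0.5,0,-1.57)):
    f=lambda p:np.concatenate([proj(cal[n],w(p,np.array(X)/1000))-uv for n,X,uv in obs])
    return least_squares(f,p0,loss='soft_l1'),f
E
python3 - <<'E'
from h import *
from plant import optics
np.set_printoptions(precision=4,suppress=True)
cal={n:optics.get_calibration(n) for n in("top","side")}
T=lambda u,v:np.array([170+(u+.5)/4.5-.5,140+(v+.5)/4.5-.5]); S=lambda u,v:np.array([170+(u+.5)/3.7-.5,130+(v+.5)/3.7-.5])
obs=[("top",(0,0,105),T(302,284)),("top",(85,106,141),T(389,145)),("top",(155,80,75),T(466,185)),("top",(155,-80,75),T(486,363)),
("side",(0,0,105),S(294,257)),("side",(85,106,141),S(457,229)),("side",(155,80,75),S(467,354)),("side",(155,-80,75),S(285,402)),("side",(-105,0,135),S(243,169)),("side",(-105,-78,96),S(166,234)),("side",(-105,78,96),S(320,199))]
r,f=fit(obs,cal); print(r.x,r.cost); print(f(r.x).reshape(-1,2))
for n,X in [("grip",(-105,0,115)),("tip",(85,106,141)),("mouth",(0,0,105)),("tipover",(85,30,141))]: print(n,w(r.x,np.array(X)/1000))
E
```

```text
[ 0.526   0.0284 -1.4347] 9.237924498075412
[[ 0.5454  0.5601]
 [ 0.0778  0.4345]
 [ 0.5735  0.3649]
 [ 1.1905  0.0949]
 [-0.0942 -1.8077]
 [ 0.3547  0.243 ]
 [ 1.0589 -1.0171]
 [ 0.008   0.0934]
 [-0.3407 -0.9506]
 [-1.7387 -2.6001]
 [ 0.8368 -3.3579]]
grip [0.5117 0.1324 0.115 ]
tip [ 0.6425 -0.0414  0.141 ]
mouth [0.526  0.0284 0.105 ]
tipover [ 0.5672 -0.0518  0.141 ]
```

```bash
cat >> h.py <<'E'
P=np.array([0.526,0.0284,-1.4347])
def plan(X,box=None,R=None,sign=1,yaw=None,p=P):
    """target TCP in box mm; prints total tool-frame shift (cm) and turn"""
    from plant import status
    s=status.get_state(); Rc=Ro.from_rotvec(s['tool_rot']); 
    tx=np.array([np.cos(p[2]),np.sin(p[2]),0])*sign; ty=np.array([0,0,-1.]); 
    Rt=Ro.from_matrix(np.stack([tx,ty,np.cross(tx,ty)],1))
    d=w(p,np.array(X)/1000)-s['position']
    print('t',s['clock'],'pos',s['position'].round(4),'F',s['contact_force'].round(1),'w',round(s['grip_width'],4),'q',s['joint_pos'].round(2))
    c,sn=np.cos(p[2]),np.sin(p[2]);e=s['position']-[p[0],p[1],0]
    print('TCP in box mm',np.round(1000*np.array([c*e[0]+sn*e[1],-sn*e[0]+c*e[1],e[2]]),1))
    print('shift now-frame cm',(Rc.inv().apply(d)*100).round(2),'turn',(Rc.inv()*Rt).as_rotvec().round(4),'shift target-frame',(Rt.inv().apply(d)*100).round(2))
E
python3 - <<'E'
from h import *
plan((85,150,300),sign=1);plan((85,150,300),sign=-1)
E
```

```text
t 0.75 pos [0.2106 0.4809 0.2387] F [ 0.5 -0.3 -0.1] w 0.0885 q [ 0.93  0.31  1.5  -0.    1.33 -0.22]
TCP in box mm [-491.1 -251.1  238.7]
shift now-frame cm [-28.22  -6.13 -64.27] turn [ 1.0000e-04  2.5927e+00 -0.0000e+00] shift target-frame [57.61 -6.13 40.11]
t 0.75 pos [0.2106 0.4809 0.2387] F [ 0.5 -0.3 -0.1] w 0.0885 q [ 0.93  0.31  1.5  -0.    1.33 -0.22]
TCP in box mm [-491.1 -251.1  238.7]
shift now-frame cm [-28.22  -6.13 -64.27] turn [-0.000e+00 -5.489e-01 -1.000e-04] shift target-frame [-57.61  -6.13 -40.11]
```

servo_tool(commands=[1,0,-1.2,0,0,-0.11,0,1,0,-1.2,0,0,-0.11,0,1,0,-1.2,0,0,-0.11,0,1,0,-1.2,0,0,-0.11,0,1,0,-1.3,0,0,-0.11,0])

```text
clock: 1.25
position: [0.2106, 0.4808, 0.3001]
tool_rot: [-1.139, -1.313, 1.313]
contact_force: [-0.5, -0.5, 0.6]
grip_width: 0.0881
```

servo_tool(commands=[0,-3.4,0,-2.4,0,0,0,0,-3.4,0,-2.4,0,0,0,0,-3.4,0,-2.4,0,0,0,0,-3.4,0,-2.4,0,0,0,0,-3.4,0,-2.4,0,0,0])

```text
clock: 1.75
position: [0.3536, 0.3275, 0.2999]
tool_rot: [-1.141, -1.31, 1.309]
contact_force: [-0.1, 0.7, -0.5]
grip_width: 0.0503
```

servo_tool(commands=[0,-3.4,0,-2.4,0,0,0,0,-3.4,0,-2.4,0,0,0,0,-3.4,0,-2.4,0,0,0,0,-3.4,0,-2.4,0,0,0,0,-3.4,0,-2.4,0,0,0])

```text
clock: 2.25
position: [0.4959, 0.1755, 0.2998]
tool_rot: [-1.141, -1.31, 1.309]
contact_force: [0.5, -0.2, 0.9]
grip_width: 0.0441
```

```bash
python3 - <<'E'
from h import *
plan((20,110,300),sign=-1)
E
```

```text
t 2.25 pos [0.4959 0.1755 0.2998] F [ 0.5 -0.2  0.9] w 0.0441 q [ 0.12  0.28  1.38  0.    1.48 -1.59]
TCP in box mm [-149.8   -9.9  299.8]
shift now-frame cm [-16.99  -0.02 -11.98] turn [0.0002 0.0009 0.0001] shift target-frame [-16.98  -0.02 -11.99]
```

servo_tool(commands=[0,-3.4,0,-2.4,0,0,0,0,-3.4,0,-2.4,0,0,0,0,-3.4,0,-2.4,0,0,0,0,-3.4,0,-2.4,0,0,0,0,-3.4,0,-2.4,0,0,0])

```text
clock: 2.75
position: [0.638, 0.0235, 0.2997]
tool_rot: [-1.141, -1.31, 1.309]
contact_force: [0.9, 0.3, 0.7]
grip_width: 0.0439
```

servo_tool(commands=[0,0,0,0,0,0,0])

```text
clock: 2.85
position: [0.6389, 0.0211, 0.2977]
tool_rot: [-1.142, -1.305, 1.308]
contact_force: [-0.4, 1.1, -1.2]
grip_width: 0.0443
```

```bash
cat > look.py <<'E'
import sys
from h import *
from plant import optics
import cv2
cal=optics.get_calibration("wrist"); im=optics.snapshot("wrist")
np.savez('pics/'+sys.argv[1]+'.npz',**{k:np.asarray(v) for k,v in cal.items()})
cv2.imwrite('pics/'+sys.argv[1]+'.png',cv2.resize(im[:,:,::-1],None,fx=1.5,fy=1.5,interpolation=cv2.INTER_CUBIC))
E
python3 look.py w1; python3 -c "
from h import *
plan((20,110,300),sign=-1)"
```

```text
t 2.9 pos [0.6377 0.0232 0.2984] F [0.4 0.3 0.3] w 0.0441 q [-0.15  0.55  1.   -0.    1.6  -1.85]
TCP in box mm [ 20.3 110.  298.4]
shift now-frame cm [ 0.03 -0.16  0.  ] turn [-0.0016 -0.0015  0.0004] shift target-frame [ 0.03 -0.16  0.  ]
```

View pics/w1.png

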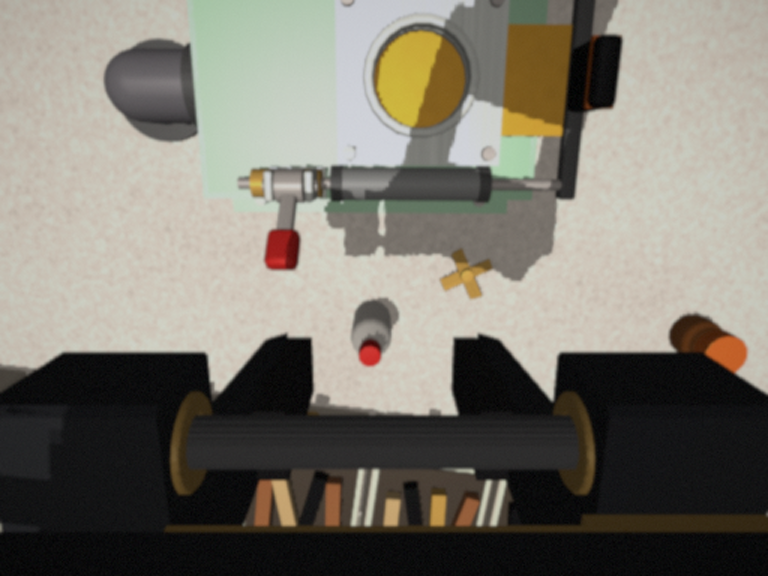

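```bash
python3 - <<'E'
from h import *
np.set_printoptions(precision=4,suppress=True)
z=np.load('pics/w1.npz'); cal={'w':{k:z[k] for k in z.files}}
W=lambda u,v:np.array([(u+.5)/1.5-.5,(v+.5)/1.5-.5])
obs=[("w",(0,0,105),W(422,75)),("w",(85,106,141),W(282,249)),("w",(155,80,75),W(203,197)),("w",(-105,0,135),W(611,72)),("w",(-105,78,91),W(566,197)),("w",(85,68,109),W(289,184))]
r,f=fit(obs,cal,P); print(r.x,r.cost); print(f(r.x).reshape(-1,2)*1.5)
# glue top & propeller in box frame
c=cal['w']
def bp(uv,zz):
    d=c['R'].T@np.array([(uv[0]-c['cx'])/c['fx'],(uv[1]-c['cy'])/c['fy'],1]); o=-c['R'].T@c['t']; X=o+d*(zz-o[2])/d[2]
    p=r.x; e=X-[p[0],p[1],0]; C,S=np.cos(p[2]),np.sin(p[2]); return 1000*np.array([C*e[0]+S*e[1],-S*e[0]+C*e[1],e[2]])
print('glue',bp(W(370,355),.095),'prop',bp(W(466,276),.01))
E
```

```text
[ 0.5255  0.0317 -1.4496] 3.209713026928791
[[-0.1713  0.4052]
 [ 0.608   0.8206]
 [-0.261  -1.3616]
 [-2.3724 -1.2808]
 [ 0.6699  2.806 ]
 [ 0.771  -0.509 ]]
glue [ 31.6649 195.0874  95.    ] prop [-51.9305 154.5726  10.    ]
```

```bash
sed -i 's/^P=.*/P=np.array([0.5255,0.0314,-1.448])/' h.py; python3 -c "
from h import *
plan((85,152,138),sign=-1)"
```

```text
t 2.9 pos [0.6377 0.0232 0.2984] F [0.4 0.3 0.3] w 0.0441 q [-0.15  0.55  1.   -0.    1.6  -1.85]
TCP in box mm [ 21.9 110.4 298.4]
shift now-frame cm [-6.37 16.03 -4.11] turn [-0.0016  0.0118  0.0004] shift target-frame [-6.31 16.04 -4.16]
```

servo_tool(commands=[-1,-2.1,0,-1.4,0,0.013,0,-1,-2.1,0,-1.4,0,0,0,-1,-2.1,2,-1.4,0,0,0,-1,0,3.5,0,0,0,0,-1,0,3.5,0,0,0,0], newtons=20)

```text
clock: 3.4
position: [0.6865, -0.0315, 0.209]
tool_rot: [-1.148, -1.301, 1.3]
contact_force: [-0.0, -0.4, -0.5]
grip_width: 0.0058
```

servo_tool(commands=[-1,0,3.5,0,0,0,0,-1,0,3.5,0,0,0,0,-1,0,0,0,0,0,0])

```text
clock: 3.7
position: [0.6843, -0.0306, 0.1353]
tool_rot: [-1.139, -1.296, 1.303]
contact_force: [-0.7, -0.7, -0.6]
grip_width: 0.0003
```

```bash
python3 look.py w2; python3 -c "
from h import *
plan((85,40,138),sign=-1)"
```

```text
t 3.75 pos [ 0.6857 -0.031   0.1389] F [ 0.5 -1.   0.6] w 0.0006 q [-0.22  0.76  1.06  0.    1.33 -1.91]
TCP in box mm [ 81.6 151.4 138.9]
shift now-frame cm [-0.32  0.13 11.14] turn [-0.0032  0.0024  0.0013] shift target-frame [-0.34  0.09 11.14]
```

View pics/w2.png

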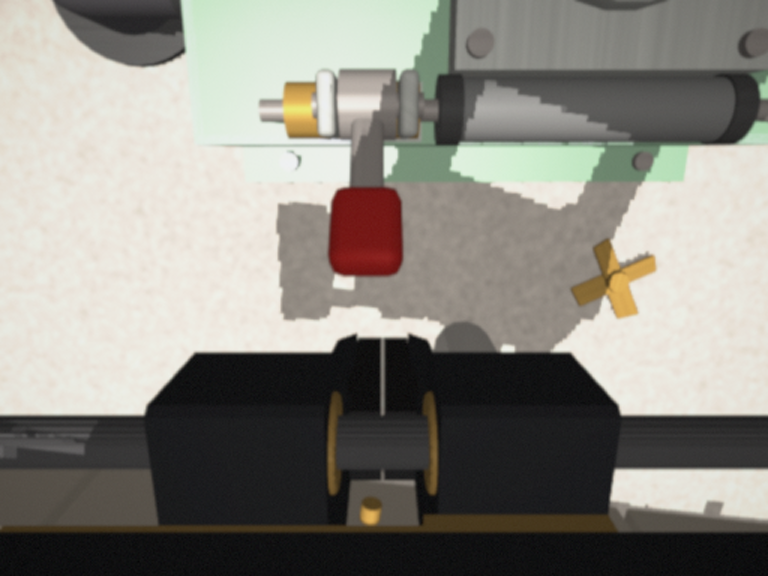

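servo_tool(commands=[-1,-0.3,0.1,1.2,0,0,0,-1,0,0,1.2,0,0,0,-1,0,0,1.2,0,0,0,-1,0,0,1.0,0,0,0,-1,0,0,1.0,0,0,0])

```text
clock: 4.25
position: [0.6328, -0.0419, 0.1429]
tool_rot: [-1.154, -1.305, 1.299]
contact_force: [2.3, 0.6, 1.1]
grip_width: 0.0002
```

servo_tool(commands=[-1,0,0,1,0,0,0,-1,0,0,1,0,0,0,-1,0,0,1,0,0,0])

```text
clock: 4.55
position: [0.603, -0.0455, 0.1421]
tool_rot: [-1.153, -1.305, 1.299]
contact_force: [4.4, 0.3, -3.4]
grip_width: 0.0002
```

```bash
python3 look.py w3; python3 -c "
from h import *
plan((85,52,138),sign=-1)"
```

```text
t 4.6 pos [ 0.6018 -0.0456  0.1419] F [ 2.5  0.3 -0.4] w 0.0004 q [-0.27  0.57  1.38  0.    1.19 -1.97]
TCP in box mm [ 85.8  66.3 141.9]
shift now-frame cm [0.08 0.38 1.43] turn [ 0.0047  0.0018 -0.0017] shift target-frame [0.08 0.39 1.43]
```

View pics/w3.png

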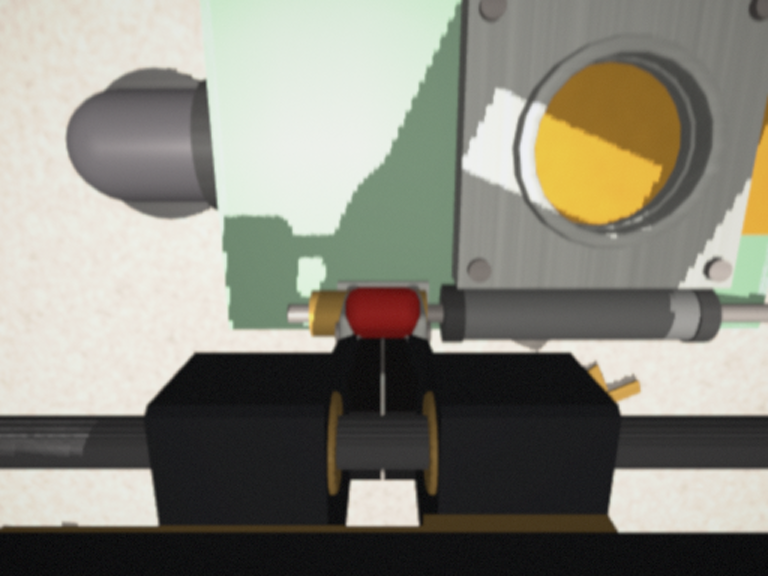

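servo_tool(commands=[-1,0,0,0.8,0,0,0,-1,0,0.2,0.7,0,0,0,-1,0,0.2,0.6,0,0,0,-1,0,0,0,0,0,0])

```text
clock: 5.0
position: [0.5861, -0.0482, 0.1392]
tool_rot: [-1.163, -1.312, 1.293]
contact_force: [22.1, 5.6, 5.9]
grip_width: 0.0005
```

```bash
python3 look.py w4; python3 -c "
from h import *
plan((85,45,138),sign=-1)"
```

```text
t 5.05 pos [ 0.5861 -0.0482  0.1391] F [22.3  5.9  7.7] w 0.0006 q [-0.28  0.53  1.45  0.    1.15 -1.98]
TCP in box mm [ 86.4  50.4 139.1]
shift now-frame cm [0.14 0.1  0.54] turn [ 0.0175  0.0011 -0.0036] shift target-frame [0.14 0.11 0.54]
```

View pics/w4.png

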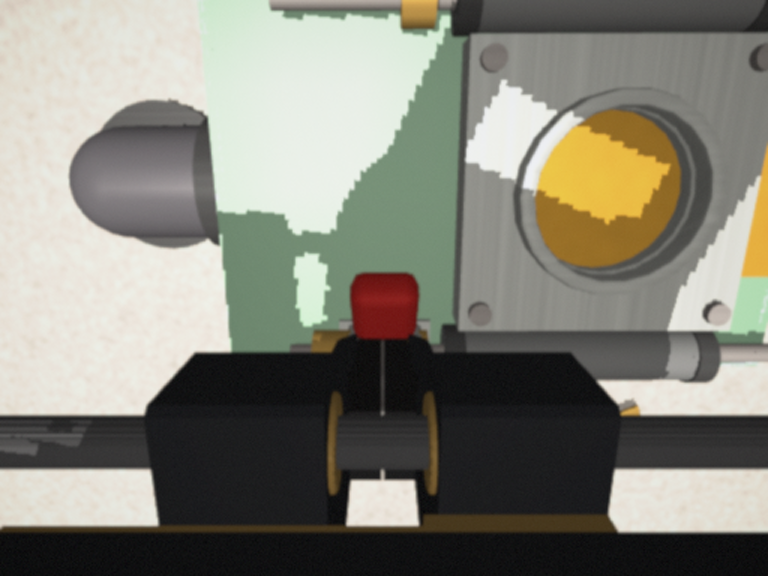

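servo_tool(commands=[-1,0,0,-1.0,0,0,0,-1,0,-2,-1.0,0,0,0,-1,0,-4,0,0,0,0,-0.2,3,-4,0,0,0,0,-0.2,4,-2,0,0,0,0])

```text
clock: 5.55
position: [0.5925, 0.0231, 0.2589]
tool_rot: [-1.154, -1.301, 1.297]
contact_force: [0.7, 0.5, -0.4]
grip_width: 0.0143
```

servo_tool(commands=[-0.1,2.5,0,0,0,0,0,-0.1,0,0,0,0,0,0])

```text
clock: 5.75
position: [0.5884, 0.051, 0.2562]
tool_rot: [-1.147, -1.304, 1.302]
contact_force: [-0.4, -0.1, -0.3]
grip_width: 0.0305
```

```bash
python3 look.py w5; python3 -c "
from h import *
plan((-105,0,160),sign=-1)"
```

```text
t 5.8 pos [0.5886 0.0493 0.2554] F [-0.2  0.2 -0.2] w 0.0345 q [-0.11  0.45  1.26 -0.    1.43 -1.81]
TCP in box mm [-10.   64.8 255.4]
shift now-frame cm [9.52 9.53 6.45] turn [ 0.0002  0.0037 -0.0004] shift target-frame [9.5  9.54 6.48]
```

View pics/w5.png

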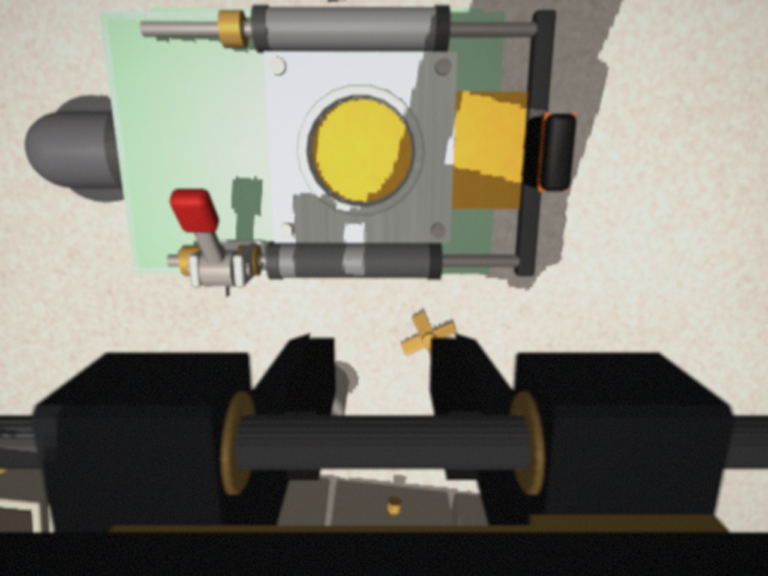

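```bash
python3 - <<'E'
from h import *
np.set_printoptions(precision=4,suppress=True)
z=np.load('pics/w5.npz'); cal={'w':{k:z[k] for k in z.files}}
W=lambda u,v:np.array([(u+.5)/1.5-.5,(v+.5)/1.5-.5])
obs=[("w",(0,0,105),W(361,147)),("w",(155,80,75),W(137,272)),("w",(155,-80,75),W(104,13)),("w",(-105,0,135),W(561,151)),("w",(-105,78,91),W(524,275)),("w",(-105,-78,91),W(545,11))]
r,f=fit(obs,cal,P); print(r.x,r.cost); print(f(r.x).reshape(-1,2)*1.5)
for a in (1.3,1.45,1.6,1.75):
    t=np.radians(40)+a
    print(a,proj(cal['w'],w(r.x,np.array([85,68+50*np.cos(t),109+50*np.sin(t)])/1000))*1.5)
E
```

```text
[ 0.526   0.0311 -1.4395] 10.765923559507382
[[-0.4006  4.113 ]
 [-2.6834  1.6393]
 [-5.36   -1.6855]
 [ 0.4588  0.303 ]
 [ 2.6885  0.9657]
 [ 2.069  -4.3304]]
1.3 [188.7961 249.2849]
1.45 [190.1145 235.1509]
1.6 [192.2115 222.1323]
1.75 [194.9907 210.6347]
```

servo_tool(commands=[0.14,3.2,0,2.2,0,0,0,0.14,3.2,0,2.2,0,0,0,0.14,3.1,2,2.1,0,0,0,0.14,0,3.5,0,0,0,0,0.14,0,3.0,0,0,0,0])

```text
clock: 6.3
position: [0.5122, 0.1341, 0.1687]
tool_rot: [-1.148, -1.3, 1.301]
contact_force: [-0.3, 0.6, -0.8]
grip_width: 0.0505
```

servo_tool(commands=[0.14,0,0,0,0,0,0])

```text
clock: 6.4
position: [0.511, 0.1335, 0.1665]
tool_rot: [-1.143, -1.294, 1.303]
contact_force: [1.1, 0.3, 0.7]
grip_width: 0.0501
```

```bash
python3 look.py w6; python3 -c "
from h import *
P[2]=-1.444
plan((-105,0,99),sign=-1)"
```

```text
t 6.45 pos [0.5123 0.1336 0.1689] F [0.3 0.1 1.2] w 0.0502 q [ 0.03  0.39  1.58 -0.    1.17 -1.66]
TCP in box mm [-1.030e+02 -1.000e-01  1.689e+02]
shift now-frame cm [ 0.2   6.99 -0.04] turn [-0.0034 -0.0037  0.    ] shift target-frame [ 0.2   6.99 -0.01]
```

View pics/w6.png

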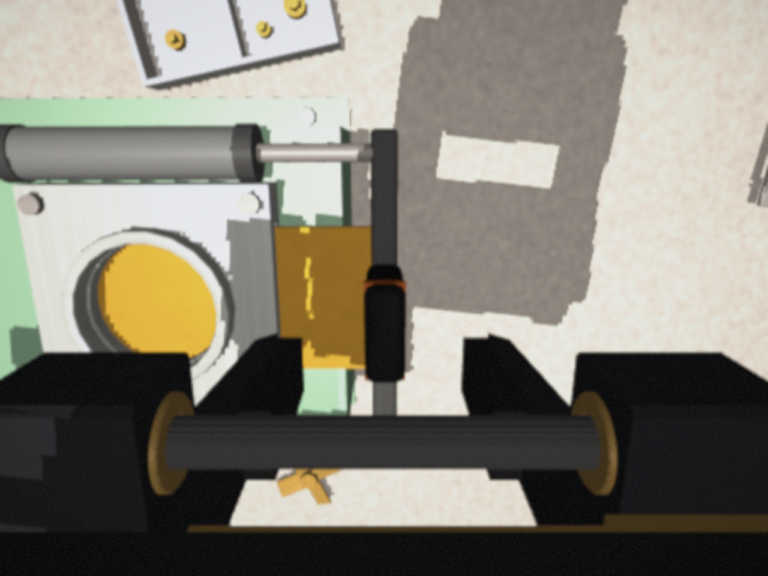

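servo_tool(commands=[0.14,0.1,2.4,0,0,0,0,0.14,0,2.4,0,0,0,0,0.14,0,2.1,0,0,0,0,-0.3,0,0,0,0,0,0,-1,0,0,0,0,0,0], newtons=25)

```text
clock: 6.95
position: [0.5137, 0.1351, 0.1024]
tool_rot: [-1.15, -1.301, 1.299]
contact_force: [-0.3, -0.2, -0.5]
grip_width: 0.0369
```

servo_tool(commands=[-1,0,0,0,0,0,0,-1,0,0,0,0,0,0,-1,0,0,0,0,0,0])

```text
clock: 7.25
position: [0.5132, 0.1352, 0.1018]
tool_rot: [-1.15, -1.301, 1.3]
contact_force: [-0.7, -3.6, 4.9]
grip_width: 0.0159
```

```bash
python3 look.py w7; python3 -c "
from h import *
P[2]=-1.444
plan((-137,0,99),sign=-1)"
```

```text
t 7.3 pos [0.5132 0.1352 0.1018] F [-0.4 -3.1  7.4] w 0.016 q [ 0.04  0.47  1.65 -0.    1.01 -1.66]
TCP in box mm [-104.5    1.   101.8]
shift now-frame cm [3.25 0.28 0.1 ] turn [ 0.0019 -0.0023 -0.001 ] shift target-frame [3.25 0.28 0.1 ]
```

View pics/w7.png

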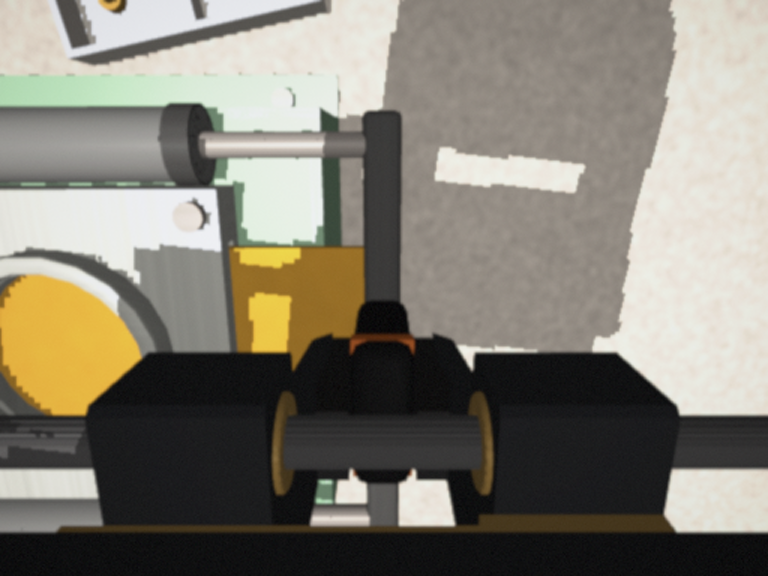

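servo_tool(commands=[-1,0.6,0,0,0,0,0,-1,0.6,0,0,0,0,0,-1,0.6,0,0,0,0,0,-1,0.4,0,0,0,0,0,-1,0,0,0,0,0,0])

```text
clock: 7.8
position: [0.5105, 0.1568, 0.1018]
tool_rot: [-1.15, -1.301, 1.301]
contact_force: [-1.5, -7.4, 8.2]
grip_width: 0.0158
```

```bash
python3 look.py w8; python3 -c "
from h import *
P[2]=-1.444
plan((-137,0,99),sign=-1)"
```

```text
t 7.85 pos [0.5105 0.1567 0.1018] F [-1.6 -7.3  5.9] w 0.0157 q [ 0.08  0.48  1.64 -0.    1.02 -1.62]
TCP in box mm [-126.2    1.   101.8]
shift now-frame cm [1.08 0.28 0.1 ] turn [ 0.0015 -0.0021 -0.0019] shift target-frame [1.08 0.28 0.1 ]
```

View pics/w8.png

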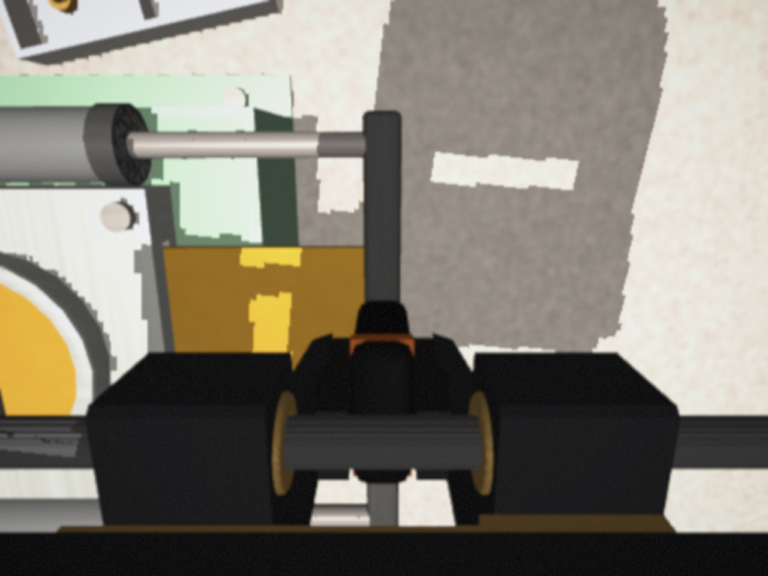

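servo_tool(commands=[-1,0.5,0,0,0,0,0,-1,0.4,0,0,0,0,0,-1,0.13,0,0,0,0,0,-1,0,0,0,0,0,0])

```text
clock: 8.25
position: [0.5092, 0.1665, 0.1018]
tool_rot: [-1.15, -1.3, 1.301]
contact_force: [-0.6, -9.5, 7.8]
grip_width: 0.0159
```

```bash
python3 look.py w9; python3 -c "
from h import *
P[2]=-1.444
plan((-137,0,99),sign=-1)"
```

```text
t 8.3 pos [0.5093 0.1665 0.1018] F [-1.1 -8.2  7.5] w 0.0159 q [ 0.1   0.48  1.64 -0.    1.02 -1.6 ]
TCP in box mm [-136.1    1.   101.8]
shift now-frame cm [0.1  0.28 0.1 ] turn [ 0.0014 -0.0023 -0.0024] shift target-frame [0.09 0.28 0.1 ]
```

View pics/w9.png

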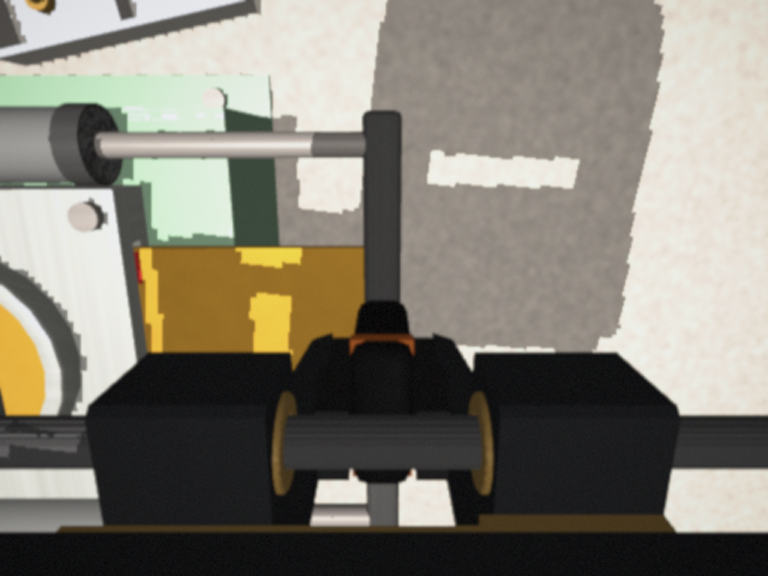

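servo_tool(commands=[-1,0.04,0,0,0,0,0,-1,0,0,0,0,0,0,-1,0,0,0,0,0,0,-1,0,0,0,0,0,0,-1,0,0,0,0,0,0])

```text
clock: 8.8
position: [0.5092, 0.1667, 0.1018]
tool_rot: [-1.151, -1.3, 1.302]
contact_force: [-1.6, -10.3, 7.4]
grip_width: 0.0158
```

```bash
python3 - <<'E'
from plant import optics
import cv2
for n in('side','top'):
    a=optics.snapshot(n)[130:290,170:340,::-1]; cv2.imwrite(f'pics/{n}9.png',cv2.resize(a,None,fx=3.7,fy=3.7,interpolation=cv2.INTER_CUBIC))
from h import *
P[2]=-1.444
plan((-137,0,99),sign=-1)
E
```

```text
t 8.9 pos [0.5092 0.1667 0.1018] F [-0.6 -9.9  7. ] w 0.0159 q [ 0.1   0.48  1.64 -0.    1.02 -1.59]
TCP in box mm [-136.3    1.   101.8]
shift now-frame cm [0.07 0.28 0.1 ] turn [ 0.0013 -0.0024 -0.0026] shift target-frame [0.07 0.28 0.1 ]
```

View pics/side9.png

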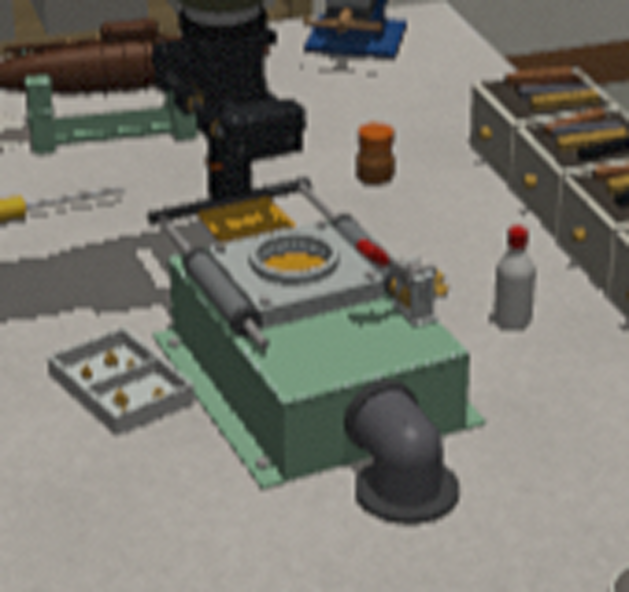

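View pics/top9.png

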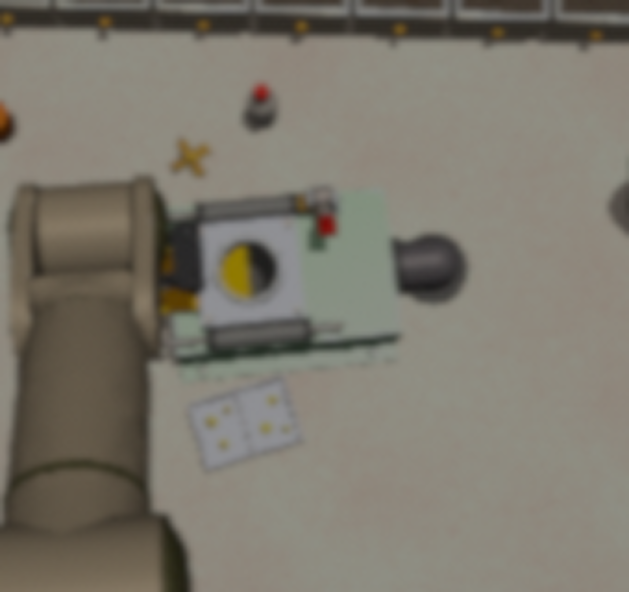

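The blade edge lies across the middle of the mouth in the top view at (248,270). The lever leans inward, and the other objects are where they were. Handing in.

```bash
python3 -c "
from plant import sign_off
print(sign_off())"
```

```text
the job is handed in; nothing more can be done
None
```

I flipped the cam lever right over with the closed fingers, then gripped the black handle (25 N grip setting) and drew the gate to half travel. I handed in while still holding it there, at about 8.9 s of the 53 s allowed; no verdict was reported.

**Lever:** its tip in the wrist picture matched about 1.75 rad, fully over, before I touched the gate. The side view just before hand-in still showed it leaning inwards.

**Gate:** the gripper had moved the handle about 31.8 mm from shut, against a target of 32 ± 5 mm. In the pictures the red line was just out from under the gate body, and the blade edge lay across the middle of the mouth. The pull on the tool read about 10 N, as the spring should give at half travel, and the position held steady. My step-by-step readings never went above 32 mm.

**Other things on the bench:** the tray, propeller, glue and jar showed no movement in the last pictures. I did not measure them, and the model, screwdriver, pliers and cup were partly or wholly out of the last views; the arm did not go near the pliers or cup.

**Did not fully agree:** a steady upward force of about 7 N showed on the tool once it had gripped the handle. I left it, as it is well under the limits. The three fits of the box's position differed by about 3 mm and 0.015 rad.

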